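# Line the reagent bottles up by height

### The arm

A 6-joint arm with a two-finger parallel gripper is mounted at the origin on the work surface. World frame = base frame: x ahead of the robot, y to its left, z up, the work surface at z = 0. Lengths are in m, angles in rad, forces in N, time in s.
With the tool pointing down it reaches from about 0.3 to 0.95 m from the base axis. Payload 3.1 kg.
Tool frame: the origin (TCP) lies at the very end of the fingers, on their centre line; the grasp point (between the pads) lies 19 mm behind it; z points along the fingers, y is the line along which they close (so a half turn about z gives the same grasp; the last joint's range is limited). The gripper opens to 85 mm and grips with 20 to 120 N. Pads are 22 mm wide; open, the fingers measure 114 mm over their backs; the gripper's body (76 mm by 85 mm) begins 54 mm behind the grasp point. The pads swing forward as they close: fully open they stand 13 mm farther back than shut.
Start: joints at [-1.417, 0.308, 1.634, -0, 1.2, -0.07], TCP at [0.139, -0.609, 0.231] pointing down, gripper open.
Joint ranges: [-3.06, 3.06], [-0.79, 1.96], [0.05, 2.63], [-1.19, 4.34], [0.05, 2.64], [-2.94, 2.94]. Speed limits (rad/s): [2.79, 2.79, 3.14, 3.14, 3.14, 3.14].

### API

Orientations are given as a unit quaternion [x, y, z, w].
In Python, from plant import state, camera, camera_params, bot, models gives the robot as it stands. The module is installed in compiled form; this text tells all that it offers.
- The arm moves only by the tool send_rows, never from a script. Its argument "rows" is a list of rows, each a list of 7 numbers: the shift along the tool's x, y, z scaled (see below), then the turn, a rotation vector about the tool's x, y, z scaled (see below), then the closure, from -1 (fully open) to 1 (shut). In form: [[x, y, z, rx, ry, rz, fingers], ...]. A call has exactly 10 rows; each row shifts and turns the commanded pose from where the row before left it, along the tool's axes as they then stand; what a row does not reach is not made up. The controller multiplies each number of a shift by 120 mm and each number of a turn by 360 degrees. A row lasts 1/12 s, in which the tool goes at most 41.7 mm and 7.16 degrees, less where a joint would pass 70% of its speed; a pose out of reach is approached as far as the arm can. A call with a number of a shift or a turn outside -1 to 1 is refused whole. A call with a gripper value outside its range is refused whole. The fingers move at their own pace and stop on an object; "grip_force" is the grip in N (left out, the last holds). Time passes only in rows, so rows that do not move let the fingers close, or fill a call up. It gives the time, the measured TCP pose, the force, the opening and the grip force at its end, in the units of the state.
- state(): the state, without advancing time (a new reading comes with each control period).
- camera(name): name is "scene" or "top" or "wrist"; returns (picture, depth): 384x512x3 uint8, red, green, blue; 384x512 float32, m along the optical axis (not along the pixel's ray), 0 where there is no reading.
- camera_params(name): a dict with "intrinsics" (3x3 intrinsics, pixels), "R" (3x3) and "t" (3): a world point X has camera coordinates R X + t; the wrist camera has in their place "hand_eye" (4x4, takes a point from camera to tool coordinates, whose origin is the TCP and whose axes are the flange's). Camera axes: x right, y down, z forward; pixel columns grow to the right and rows downward; lengths in m; the calibration is good to about 2 mm. The wrist camera is an equidistant fisheye: a pixel r from the principal point sees the ray r / f radians off the axis. A picture is of the moment at which its call begins: read the wrist's pose just before it. camera_params takes no time and is no camera call.
- bot.job_done(): hands the job in; it is judged then, once.
Trained networks look in the newest picture that a camera, given by its name, has taken for a name from the list of things; names that differ only in an ending like _2 or _b are one class to them, and where a whole thing is asked for, a point or a joint stands for the part that bears it (a point fixed in the world has none). Each returns a list of dicts, best first, with "conf" (0 to 1); they miss things now and then, are a little off and sometimes report something else, mostly with a low value. They report only what shows in the picture. A call takes as long as a camera call.
- models.boxes_of(camera, name): "location" ([x, y, z] in m, in world coordinates, good to about 4 mm: the middle of the surface that is visible of it).
The state is a dict: "time_s": time; "joint_pos": joint angles; "qd": joint speeds; "effort": joint torques, N m; "tool_pos": TCP position; "eef_rot": TCP orientation; "force": force on the tool from outside, world axes, zero at the start; "moment": the same for the moment, N m; "width": finger opening in m; "grip_force": force on a finger pad.
Only numpy, scipy, OpenCV 4.12 (cv2) and the standard library are available. Lean on these libraries where they do the work, as an engineer would, in place of code of your own. Each camera call takes 0.05 s, during which the arm holds its last target. There are 200 camera calls.

### The job

Line the four small reagent bottles up by height on the row of black pads, one upright on the middle of each pad, with the tallest next to the red post and stepping down to the lowest at the grey post. Set each one down gently rather than dropping it, never let a bottle tip over, and leave the beaker of splints where it stands.

Things in the scene. Friction and masses are not known exactly. Their poses are not given: they have to be found in the camera images.
- bottle_amber: brown amber-glass reagent bottle with a black cap and white label, the tallest of the four: 140 mm high with cap, body 54 mm across, about 200 g. Cap 32 mm across, the top 24 mm; below it 8 mm of neck, then a sloping shoulder. Best gripped by the cap from above. Origin: centre of the underside, z up; round about z. Stands upright on the bench at the start.
- bottle_white: white plastic bottle with a red cap and yellow label, the second tallest: 114 mm high with cap, body 60 mm across, about 170 g. Cap 36 mm across, the top 24 mm; below it 8 mm of neck, then a sloping shoulder. Best gripped by the cap from above. Origin: centre of the underside, z up; round about z. Stands upright on the bench at the start.
- bottle_green: slim green bottle with a brown cork stopper and white label, the third in height: 90 mm high with cap, body 48 mm across, about 110 g. Cap 28 mm across, the top 24 mm; below it 8 mm of neck, then a sloping shoulder. Best gripped by the cap from above. Origin: centre of the underside, z up; round about z. Stands upright on the bench at the start.
- jar_blue: squat blue plastic jar with a white lid and white label, the lowest: 66 mm high with cap, body 60 mm across, about 130 g. Cap 44 mm across, the top 24 mm; below it 8 mm of neck, then a sloping shoulder. Best gripped by the cap from above. Origin: centre of the underside, z up; round about z. Stands upright on the bench at the start.
- pad_1: round black pad with a white centre dot, 72 mm across, 4 mm thick, number 1 of four alike in a straight row, 85 mm apart, in order pad_1 to pad_4, fixed on a pale wooden board (100 x 460 x 12 mm) on the bench. Origin: centre of the underside; its top is 16 mm above the bench. x points across the row, y along it, towards the pad_1 end.
- pad_2: round black pad with a white centre dot, 72 mm across, 4 mm thick, number 2 of four alike in a straight row, 85 mm apart, in order pad_1 to pad_4, fixed on a pale wooden board (100 x 460 x 12 mm) on the bench. Origin: centre of the underside; its top is 16 mm above the bench. x points across the row, y along it, towards the pad_1 end.
- pad_3: round black pad with a white centre dot, 72 mm across, 4 mm thick, number 3 of four alike in a straight row, 85 mm apart, in order pad_1 to pad_4, fixed on a pale wooden board (100 x 460 x 12 mm) on the bench. Origin: centre of the underside; its top is 16 mm above the bench. x points across the row, y along it, towards the pad_1 end.
- pad_4: round black pad with a white centre dot, 72 mm across, 4 mm thick, number 4 of four alike in a straight row, 85 mm apart, in order pad_1 to pad_4, fixed on a pale wooden board (100 x 460 x 12 mm) on the bench. Origin: centre of the underside; its top is 16 mm above the bench. x points across the row, y along it, towards the pad_1 end.
- tall_post: fixed red post, 26 mm in diameter and 45 mm high, at one end of the row (either by pad_1 or by pad_4, 72 mm beyond that pad's centre): it marks the end where the tallest goes. A like grey post stands at the other end. Origin: centre of its underside, on the board.
- beaker: glass beaker holding five thin wooden splints, 68 mm in diameter at the rim, 85 mm high, splints up to 127 mm above the bench, 160 g, standing loose on the bench among the bottles. Origin: centre of its underside. To be left where it stands.

How it is judged:
At the end, for the whole second after the job is handed in: Counting from the pad beside the red post, amber bottle, white bottle, green bottle and blue jar stand on the four pads in that order, each within 12 mm of its pad's centre, upright within 0.1 rad, with its underside 12 to 20 mm above the bench (pad top 16 mm), at rest and released (((horizontal distance between tall_post and pad_1 below 0.15 m and horizontal distance between bottle_amber and pad_1 below 0.012 m and horizontal distance between bottle_white and pad_2 below 0.012 m and horizontal distance between bottle_green and pad_3 below 0.012 m and horizontal distance between jar_blue and pad_4 below 0.012 m) or (not (horizontal distance between tall_post and pad_1 below 0.15 m) and horizontal distance between bottle_amber and pad_4 below 0.012 m and horizontal distance between bottle_white and pad_3 below 0.012 m and horizontal distance between bottle_green and pad_2 below 0.012 m and horizontal distance between jar_blue and pad_1 below 0.012 m)) and height (world z) of bottle_amber between 0.012 and 0.02 m and angle between each of bottle_amber, bottle_white, bottle_green, jar_blue's own z axis and vertical below 0.1 rad and linear speed of each of bottle_amber, bottle_white, bottle_green, jar_blue below 0.01 m/s and height (world z) of bottle_white between 0.012 and 0.02 m and height (world z) of bottle_green between 0.012 and 0.02 m and height (world z) of jar_blue between 0.012 and 0.02 m); the robot touches nothing.
It fails at once if a bottle tips over (leans more than 0.6 rad) (angle between any of bottle_amber, bottle_white, bottle_green, jar_blue's own z axis and vertical above 0.6 rad).
It fails at once if a bottle drops onto or slams into the row (faster than 0.5 m/s with its underside less than 60 mm above the bench and its axis within 40 mm of a pad's centre) ((linear speed of bottle_amber above 0.5 m/s and height (world z) of bottle_amber below 0.06 m and (horizontal distance between bottle_amber and pad_1 below 0.04 m or horizontal distance between bottle_amber and pad_2 below 0.04 m or horizontal distance between bottle_amber and pad_3 below 0.04 m or horizontal distance between bottle_amber and pad_4 below 0.04 m)) or (linear speed of bottle_white above 0.5 m/s and height (world z) of bottle_white below 0.06 m and (horizontal distance between bottle_white and pad_1 below 0.04 m or horizontal distance between bottle_white and pad_2 below 0.04 m or horizontal distance between bottle_white and pad_3 below 0.04 m or horizontal distance between bottle_white and pad_4 below 0.04 m)) or (linear speed of bottle_green above 0.5 m/s and height (world z) of bottle_green below 0.06 m and (horizontal distance between bottle_green and pad_1 below 0.04 m or horizontal distance between bottle_green and pad_2 below 0.04 m or horizontal distance between bottle_green and pad_3 below 0.04 m or horizontal distance between bottle_green and pad_4 below 0.04 m)) or (linear speed of jar_blue above 0.5 m/s and height (world z) of jar_blue below 0.06 m and (horizontal distance between jar_blue and pad_1 below 0.04 m or horizontal distance between jar_blue and pad_2 below 0.04 m or horizontal distance between jar_blue and pad_3 below 0.04 m or horizontal distance between jar_blue and pad_4 below 0.04 m))).
It fails at once if the beaker is shifted by more than 20 mm or tipped (distance of beaker from where it was at the start of the episode above 0.02 m or angle between beaker's own z axis and vertical above 0.3 rad).
It also fails if it takes over 93 s, if anything falls off the work surface, if the arm or the gripper's body presses on something with over 40 N, if the wrist force passes 120 N, or if a joint passes its speed limit or range.

## Working session

There is one attempt and no reset: what is moved stays moved. The work goes in short steps, Python scripts to look and compute and a tool call to move; the robot and the scene stay as the last step left them, time stands still between calls to the robot, and variables do not carry over. Pictures are saved under pics/ and viewed, at most 14 in all, crops included, and the job is handed in when it is done.

Besides the shell and the picture viewer there is one more tool, called after "Request:" as a command line: name --pt "numbers of a row" for each row, then --argument value for the rest. send_rows: Moves the arm, as the interface text tells. Shifts and turns lie within -1 to 1; 1 stands for 120 mm of shift or 360 degrees of turn. Its arguments: {"type":"object","properties":{"rows":{"type":"array"},"grip_force":{"type":"number"}},"required":["rows"]}

```bash
mkdir -p pics; cat > h.py <<'E'
import numpy as np, cv2
from plant import state, camera, camera_params, bot, models
def world(cam,depth):
    p=camera_params(cam);K=np.array(p["intrinsics"]);R=np.array(p["R"]);t=np.array(p["t"])
    v,u=np.mgrid[0:depth.shape[0],0:depth.shape[1]]
    c=np.stack([(u-K[0,2])/K[0,0]*depth,(v-K[1,2])/K[1,1]*depth,depth],-1)
    return (c-t)@R
E
python3 - <<'E'
from h import *
for c in("scene","top"):
    im,d=camera(c); cv2.imwrite(f"pics/{c}0.png",im[...,::-1]); np.savez(f"{c}0.npz",im=im,d=d)
    for n in["bottle_amber","bottle_white","bottle_green","jar_blue","pad_1","tall_post","beaker"]:
        print(c,n,[(np.round(x["location"],3).tolist(),round(x["conf"],2)) for x in models.boxes_of(c,n)])
s=state();print(s["time_s"],s["tool_pos"],s["eef_rot"],s["width"])
E
```

```text
scene bottle_amber [([0.482, -0.372, 0.083], 0.78)]
scene bottle_white [([0.452, -0.145, 0.068], 0.96), ([0.632, 0.143, 0.017], 0.6)]
scene bottle_green [([0.449, 0.131, 0.051], 0.59)]
scene jar_blue [([0.481, 0.397, 0.039], 0.57)]
scene pad_1 [([0.626, 0.059, 0.017], 0.82), ([0.633, 0.141, 0.019], 0.8), ([0.622, -0.113, 0.018], 0.58)]
scene tall_post [([0.64, 0.213, 0.059], 0.65)]
scene beaker [([0.469, 0.009, 0.057], 0.62), ([0.62, -0.112, 0.015], 0.23)]
top bottle_amber [([0.459, -0.373, 0.096], 0.92)]
top bottle_white [([0.431, -0.149, 0.074], 0.79)]
top bottle_green [([0.433, 0.124, 0.052], 0.69), ([0.46, -0.372, 0.094], 0.27)]
top jar_blue [([0.463, 0.384, 0.049], 0.58)]
top pad_1 [([0.619, -0.105, 0.013], 0.91), ([0.628, 0.136, 0.016], 0.83), ([0.622, -0.033, 0.02], 0.62), ([0.623, 0.059, 0.015], 0.61)]
top tall_post [([0.628, 0.214, 0.058], 0.4)]
top beaker [([0.464, 0.01, 0.004], 0.73)]
0.8 [ 0.1386869  -0.60943626  0.23128477] [ 9.93743611e-01  1.11685428e-01 -6.32909770e-06  1.60684606e-05] 0.0851591073782289
```

View pics/scene0.png

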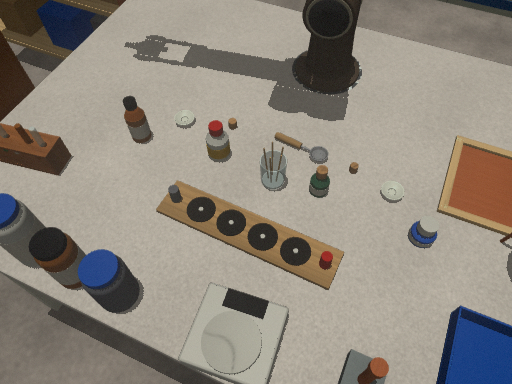

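View pics/top0.png

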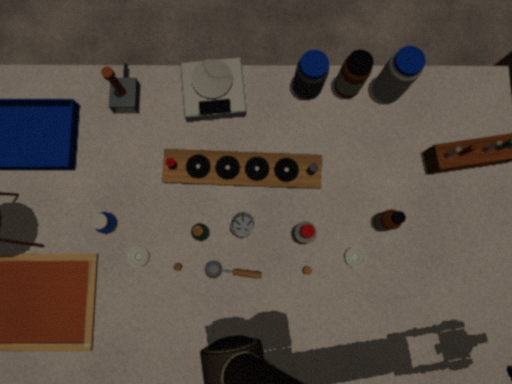

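```bash
python3 - <<'E'
from h import *
f=np.load("top0.npz");im=f["im"];W=world("top",f["d"]);ok=f["d"]>0
def circ(P):
    A=np.c_[2*P[:,:2],np.ones(len(P))];s=np.linalg.lstsq(A,(P[:,:2]**2).sum(1),rcond=None)[0];return s[:2],np.sqrt(s[2]+s[:2]@s[:2])
for n,c,h,r in[("amber",(.459,-.373),.14,16),("white",(.431,-.149),.114,18),("green",(.433,.124),.09,14),("blue",(.463,.384),.066,22)]:
    m=ok&(np.hypot(W[...,0]-c[0],W[...,1]-c[1])<.05)&(abs(W[...,2]-h)<.006)
    P=W[m]; (cx,cy),rr=cv2.minEnclosingCircle(P[:,:2].astype(np.float32))
    print(n,len(P),P.mean(0).round(4),(P.min(0)/2+P.max(0)/2).round(4),"r",rr,cx,cy)
# pads: black pixels at z~.016
g=im.max(-1)
for y in(-.113,-.033,.055,.136):
    m=ok&(abs(W[...,0]-.622)<.05)&(abs(W[...,1]-y)<.043)&(W[...,2]<.03)&(W[...,2]>0.008)&(g<70)
    P=W[m];print("pad",y,len(P),P.mean(0).round(4),(P.min(0)/2+P.max(0)/2).round(4),np.ptp(P,axis=0).round(3))
# red/grey post
for y in(.214,-.19):
    m=ok&(abs(W[...,0]-.625)<.05)&(abs(W[...,1]-y)<.04)&(abs(W[...,2]-.057)<.006)
    P=W[m];print("post",len(P),P.mean(0).round(4),im[m].mean(0))
m=ok&(np.hypot(W[...,0]-.464,W[...,1]-.01)<.06)&(W[...,2]>.06);P=W[m];print("beaker",len(P),P.mean(0),P.min(0),P.max(0))
E
```

```text
amber 127 [ 0.4672 -0.3852  0.1395] [ 0.4679 -0.3853  0.1403] r 0.01574728824198246 0.4674607217311859 -0.3853068947792053
white 146 [ 0.4341 -0.1572  0.1136] [ 0.4331 -0.1565  0.1138] r 0.01793753169476986 0.43408674001693726 -0.15740016102790833
green 85 [0.4362 0.1301 0.0897] [0.4357 0.1299 0.0901] r 0.013509181328117847 0.43608054518699646 0.13005778193473816
blue 214 [0.4629 0.3984 0.0655] [0.4627 0.3998 0.0661] r 0.02256968803703785 0.46243998408317566 0.3992770314216614
pad -0.113 485 [ 0.6186 -0.112   0.0154] [ 0.6188 -0.1122  0.0152] [0.074 0.07  0.013]
pad -0.033 481 [ 0.6217 -0.0272  0.0152] [ 0.6226 -0.0281  0.0153] [0.073 0.069 0.013]
pad 0.055 488 [0.6241 0.0577 0.0154] [0.6171 0.0573 0.0151] [0.089 0.073 0.014]
pad 0.136 489 [0.627  0.1425 0.0154] [0.6212 0.136  0.0147] [0.086 0.086 0.013]
post 67 [0.6288 0.2137 0.056 ] [88.04477612 13.41791045  9.01492537]
post 68 [ 0.6137 -0.1847  0.0563] [50.52941176 44.97058824 41.11764706]
beaker 161 [0.46063506 0.01139024 0.08350103] [ 0.42278894 -0.02127132  0.06093378] [0.48953941 0.04284203 0.12836355]
```

The scene shows amber, white, green and blue bottles front-to-back by the row. The red post is at the +y end (327,258 in scene; 171,163 in top) and the beaker is between white and green. Depth-fitted cap heights and radii match the given sizes. First I'll turn the tool so the fingers close across the row.

Request:
send_rows --pt "0 0 0 0 0 -0.0195 -1" --pt "0 0 0 0 0 -0.0195 -1" --pt "0 0 0 0 0 -0.0195 -1" --pt "0 0 0 0 0 -0.0195 -1" --pt "0 0 0 0 0 -0.0195 -1" --pt "0 0 0 0 0 -0.0195 -1" --pt "0 0 0 0 0 -0.0195 -1" --pt "0 0 0 0 0 -0.0195 -1" --pt "0 0 0 0 0 -0.0195 -1" --pt "0 0 0 0 0 -0.0195 -1" --grip_force 50

```text
time_s: 1.63
tool_pos: [0.1387, -0.6094, 0.2313]
eef_rot: [0.747, 0.665, 0.0, -0.0]
force: [0.1, 0.0, -0.6]
width: 0.0856
grip_force: 0.0
```

Request:
send_rows --pt "0 0 0 0 0 -0.0195 -1" --pt "0.15 0.2 0 0 0 0 -1" --pt "0.2 0.28 0 0 0 0 -1" --pt "0.2 0.28 0 0 0 0 -1" --pt "0.2 0.28 0 0 0 0 -1" --pt "0.2 0.28 0 0 0 0 -1" --pt "0.2 0.28 0 0 0 0 -1" --pt "0.2 0.28 0 0 0 0 -1" --pt "0.2 0.28 0 0 0 0 -1" --pt "0.2 0.28 0 0 0 0 -1"

```text
time_s: 2.47
tool_pos: [0.4328, -0.3978, 0.2316]
eef_rot: [0.707, 0.707, -0.0, 0.0]
force: [1.3, -1.0, 0.3]
width: 0.0854
grip_force: 0.0
```

Request:
send_rows --pt "0.06 0.15 0 0 0 0 -1" --pt "0.06 0.15 0 0 0 0 -1" --pt "0 0 0.13 0 0 0 -1" --pt "0 0 0.2 0 0 0 -1" --pt "0 0 0.2 0 0 0 -1" --pt "0 0 0.2 0 0 0 -1" --pt "0 0 0.15 0 0 0 -1" --pt "0 0 0.1 0 0 0 -1" --pt "0 0 0.05 0 0 0 -1" --pt "0 0 0 0 0 0 -1"

```text
time_s: 3.3
tool_pos: [0.4666, -0.3842, 0.1063]
eef_rot: [0.707, 0.707, -0.0, -0.001]
force: [0.4, 0.3, 0.4]
width: 0.0854
grip_force: 0.0
```

Request:
send_rows --pt "0 0 0 0 0 0 1" --pt "0 0 0 0 0 0 1" --pt "0 0 0 0 0 0 1" --pt "0 0 0 0 0 0 1" --pt "0 0 0 0 0 0 1" --pt "0 0 0 0 0 0 1" --pt "0 0 0 0 0 0 1" --pt "0 0 0 0 0 0 1" --pt "0 0 0 0 0 0 1" --pt "0 0 0 0 0 0 1"

```text
time_s: 4.13
tool_pos: [0.4682, -0.3855, 0.109]
eef_rot: [0.707, 0.707, 0.0, 0.001]
force: [0.5, 0.1, 6.2]
width: 0.0302
grip_force: 49.6
```

Request:
send_rows --pt "0 0 -0.02 0 0 0 1" --pt "0 0 -0.06 0 0 0 1" --pt "0 0 -0.12 0 0 0 1" --pt "0 0 -0.18 0 0 0 1" --pt "0 0 -0.2 0 0 0 1" --pt "0 0 -0.2 0 0 0 1" --pt "0 0 -0.2 0 0 0 1" --pt "0 0 -0.14 0 0 0 1" --pt "0 0 -0.09 0 0 0 1" --pt "0 0 -0.04 0 0 0 1"

```text
time_s: 4.97
tool_pos: [0.4676, -0.3851, 0.2593]
eef_rot: [0.707, 0.707, -0.0, 0.001]
force: [-0.4, 0.7, -2.2]
width: 0.0309
grip_force: 49.7
```

Request:
send_rows --pt "0.05 0.015 0 0 0 0 1" --pt "0.1 0.03 0 0 0 0 1" --pt "0.15 0.045 0 0 0 0 1" --pt "0.2 0.06 0 0 0 0 1" --pt "0.25 0.075 0 0 0 0 1" --pt "0.25 0.075 0 0 0 0 1" --pt "0.25 0.075 0 0 0 0 1" --pt "0.25 0.075 0 0 0 0 1" --pt "0.25 0.075 0 0 0 0 1" --pt "0.25 0.075 0 0 0 0 1"

```text
time_s: 5.8
tool_pos: [0.5379, -0.1415, 0.2554]
eef_rot: [0.707, 0.708, -0.001, -0.002]
force: [-0.6, 0.7, -2.0]
width: 0.0305
grip_force: 49.7
```

Request:
send_rows --pt "0.25 0.075 0 0 0 0 1" --pt "0.25 0.075 0 0 0 0 1" --pt "0.25 0.075 0 0 0 0 1" --pt "0.25 0.075 0 0 0 0 1" --pt "0.25 0.075 0 0 0 0 1" --pt "0.25 0.075 0 0 0 0 1" --pt "0.25 0.075 0 0 0 0 1" --pt "0.2 0.06 0 0 0 0 1" --pt "0.15 0.045 0 0 0 0 1" --pt "0.1 0.03 0 0 0 0 1"

```text
time_s: 6.63
tool_pos: [0.6165, 0.1226, 0.2552]
eef_rot: [0.706, 0.708, -0.001, -0.002]
force: [-0.0, 0.3, -2.4]
width: 0.0309
grip_force: 49.7
```

Request:
send_rows --pt "0.1 0.04 0 0 0 0 1" --pt "0.07 0.03 0 0 0 0 1" --pt "0.02 0 0.1 0 0 0 1" --pt "0 0 0.15 0 0 0 1" --pt "0 0 0.15 0 0 0 1" --pt "0 0 0.15 0 0 0 1" --pt "0 0 0.15 0 0 0 1" --pt "0 0 0.12 0 0 0 1" --pt "0 0 0.08 0 0 0 1" --pt "0 0 0 0 0 0 1"

```text
time_s: 7.47
tool_pos: [0.6238, 0.1408, 0.1458]
eef_rot: [0.707, 0.707, -0.003, -0.002]
force: [-0.4, -0.5, -2.4]
width: 0.0311
grip_force: 49.8
```

```bash
python3 - <<'E'
from h import *
im,d=camera("top"); W=world("top",d)
m=(d>0)&(W[...,2]>.1)&(W[...,2]<.35)&(abs(W[...,0]-.62)<.1)&(abs(W[...,1]-.14)<.1)
s=state();print(s["tool_pos"],s["force"])
im2,_=camera("scene"); cv2.imwrite("pics/s1.png",cv2.resize(im2[180:320,140:380],None,fx=3,fy=3)[...,::-1])
E
```

```text
[0.62501469 0.14116141 0.14762763] [ 1.04755094  0.58136622 -1.78462954]
```

View pics/s1.png

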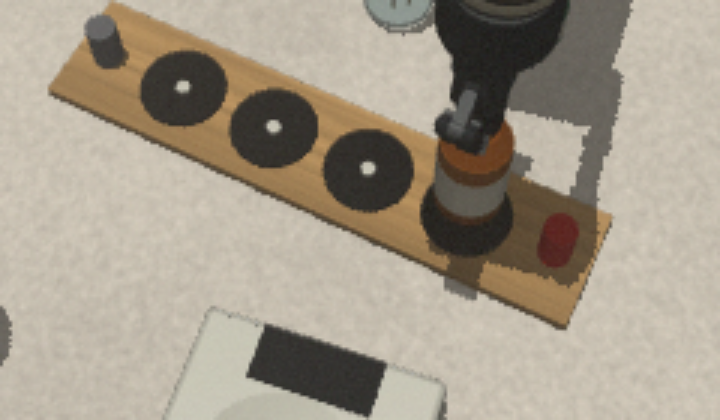

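The amber bottle is held upright just above the pad beside the red post (about 467,235), roughly centred. I'll lower it slowly.

Request:
send_rows --pt "0.01 0.015 0.03 0 0 0 1" --pt "0 0 0.03 0 0 0 1" --pt "0 0 0.03 0 0 0 1" --pt "0 0 0.03 0 0 0 1" --pt "0 0 0.02 0 0 0 1" --pt "0 0 0.015 0 0 0 1" --pt "0 0 0.01 0 0 0 1" --pt "0 0 0.01 0 0 0 1" --pt "0 0 0 0 0 0 1" --pt "0 0 0 0 0 0 1"

```text
time_s: 8.4
tool_pos: [0.6283, 0.1433, 0.1287]
eef_rot: [0.707, 0.707, 0.0, -0.0]
force: [0.0, 0.6, -2.5]
width: 0.0307
grip_force: 49.8
```

Request:
send_rows --pt "0 0 0.01 0 0 0 1" --pt "0 0 0.01 0 0 0 1" --pt "0 0 0.01 0 0 0 1" --pt "0 0 0.008 0 0 0 1" --pt "0 0 0 0 0 0 1" --pt "0 0 0 0 0 0 1" --pt "0 0 0 0 0 0 1" --pt "0 0 0 0 0 0 1" --pt "0 0 0 0 0 0 1" --pt "0 0 0 0 0 0 1"

```text
time_s: 9.23
tool_pos: [0.6287, 0.1435, 0.1249]
eef_rot: [0.707, 0.707, 0.0, 0.0]
force: [-1.2, -0.3, 5.4]
width: 0.0305
grip_force: 50.5
```

Contact is made. Next: release and rise.

Request:
send_rows --pt "0 0 0 0 0 0 0.3" --pt "0 0 0 0 0 0 -0.3" --pt "0 0 0 0 0 0 -1" --pt "0 0 0 0 0 0 -1" --pt "0 0 0 0 0 0 -1" --pt "0 0 0 0 0 0 -1" --pt "0 0 -0.05 0 0 0 -1" --pt "0 0 -0.1 0 0 0 -1" --pt "0 0 -0.15 0 0 0 -1" --pt "0 0 -0.2 0 0 0 -1"

```text
time_s: 10.07
tool_pos: [0.6272, 0.1431, 0.1838]
eef_rot: [0.707, 0.707, -0.001, -0.001]
force: [0.2, 0.3, -0.1]
width: 0.0854
grip_force: 0.0
```

Request:
send_rows --pt "0 0 -0.25 0 0 0 -1" --pt "0 0 -0.2 0 0 0 -1" --pt "-0.1 -0.06 0 0 0 0 -1" --pt "-0.24 -0.16 0 0 0 0 -1" --pt "-0.24 -0.16 0 0 0 0 -1" --pt "-0.24 -0.16 0 0 0 0 -1" --pt "-0.24 -0.16 0 0 0 0 -1" --pt "-0.24 -0.16 0 0 0 0 -1" --pt "-0.24 -0.16 0 0 0 0 -1" --pt "-0.24 -0.16 0 0 0 0 -1"

```text
time_s: 10.9
tool_pos: [0.4855, -0.0717, 0.2386]
eef_rot: [0.707, 0.707, 0.0, 0.0]
force: [1.4, -0.3, -0.2]
width: 0.0856
grip_force: 0.0
```

```bash
python3 - <<'E'
from h import *
im,d=camera("scene"); W=world("scene",d); cv2.imwrite("pics/s2.png",cv2.resize(im,(768,576))[...,::-1])
for n,c,h in[("amber",(.627,.1425),.156),("white",(.434,-.157),.114),("green",(.436,.130),.09),("blue",(.4625,.399),.066)]:
    m=(d>0)&(np.hypot(W[...,0]-c[0],W[...,1]-c[1])<.04)&(abs(W[...,2]-h)<.004);P=W[m]
    if len(P): print(n,len(P),((P.min(0)+P.max(0))/2).round(4),P[:,2].mean())
s=state();print(s["tool_pos"],s["force"])
E
```

```text
amber 173 [0.6283 0.141  0.1561] 0.15582278773598202
white 120 [ 0.436  -0.1585  0.1136] 0.11400571607094245
green 90 [0.4376 0.1297 0.0901] 0.08969512035404059
blue 261 [0.4652 0.3973 0.0658] 0.06548193929196183
[ 0.48196774 -0.07607893  0.23812883] [-2.86975887 -2.69545013 -0.33178682]
```

View pics/s2.png

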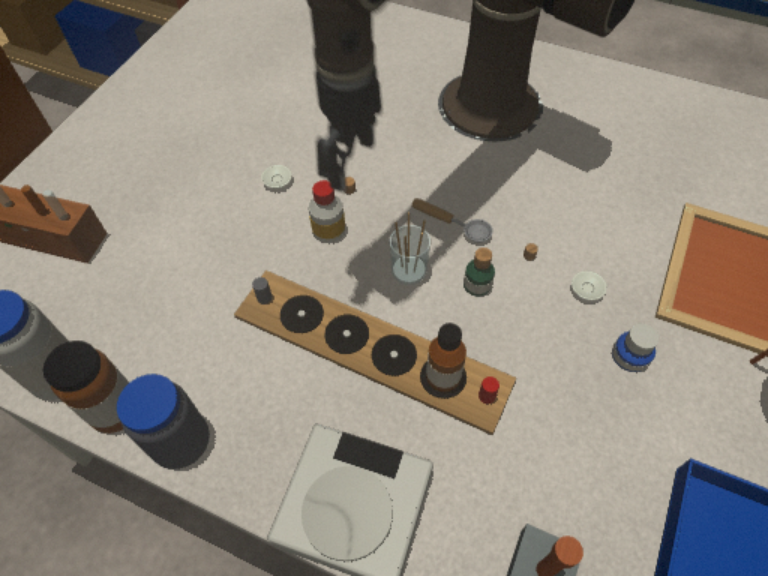

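Amber stands upright, centred on the pad by the red post (445,375). On to white.

Request:
send_rows --pt "-0.2 -0.12 0 0 0 0 -1" --pt "-0.2 -0.12 0 0 0 0 -1" --pt "-0.2 -0.12 0 0 0 0 -1" --pt "-0.1 -0.06 0.1 0 0 0 -1" --pt "0 0 0.2 0 0 0 -1" --pt "0 0 0.2 0 0 0 -1" --pt "0 0 0.1 0 0 0 -1" --pt "0 0 0 0 0 0 -1" --pt "0 0 0 0 0 0 -1" --pt "0 0 0 0 0 0 -1"

```text
time_s: 11.78
tool_pos: [0.4374, -0.1548, 0.1673]
eef_rot: [0.707, 0.707, 0.0, 0.001]
force: [-0.1, 0.6, 0.4]
width: 0.0851
grip_force: 0.0
```

Request:
send_rows --pt "-0.02 -0.03 0.08 0 0 0 -1" --pt "0 0 0.15 0 0 0 -1" --pt "0 0 0.15 0 0 0 -1" --pt "0 0 0.15 0 0 0 -1" --pt "0 0 0.1 0 0 0 -1" --pt "0 0 0.05 0 0 0 -1" --pt "0 0 0.02 0 0 0 -1" --pt "0 0 0 0 0 0 1" --pt "0 0 0 0 0 0 1" --pt "0 0 0 0 0 0 1"

```text
time_s: 12.62
tool_pos: [0.4339, -0.1573, 0.0831]
eef_rot: [0.707, 0.707, 0.0, 0.001]
force: [-0.8, 0.4, -0.0]
width: 0.0514
grip_force: 0.0
```

Request:
send_rows --pt "0 0 0 0 0 0 1" --pt "0 0 0 0 0 0 1" --pt "0 0 0 0 0 0 1" --pt "0 0 0 0 0 0 1" --pt "0 0 0 0 0 0 1" --pt "0 0 0 0 0 0 1" --pt "0 0 0 0 0 0 1" --pt "0 0 0 0 0 0 1" --pt "0 0 0 0 0 0 1" --pt "0 0 0 0 0 0 1"

```text
time_s: 13.45
tool_pos: [0.4342, -0.1573, 0.0831]
eef_rot: [0.707, 0.707, 0.0, 0.001]
force: [1.0, 0.7, 5.5]
width: 0.0346
grip_force: 49.7
```

Request:
send_rows --pt "0 0 -0.02 0 0 0 1" --pt "0 0 -0.06 0 0 0 1" --pt "0 0 -0.12 0 0 0 1" --pt "0 0 -0.18 0 0 0 1" --pt "0 0 -0.2 0 0 0 1" --pt "0 0 -0.2 0 0 0 1" --pt "0 0 -0.2 0 0 0 1" --pt "0 0 -0.14 0 0 0 1" --pt "0 0 -0.09 0 0 0 1" --pt "0 0 -0.04 0 0 0 1"

```text
time_s: 14.28
tool_pos: [0.4332, -0.157, 0.2336]
eef_rot: [0.707, 0.707, 0.0, 0.001]
force: [0.0, -0.3, -2.5]
width: 0.0347
grip_force: 50.1
```

Request:
send_rows --pt "0.05 0.045 0 0 0 0 1" --pt "0.12 0.105 0 0 0 0 1" --pt "0.17 0.15 0 0 0 0 1" --pt "0.17 0.15 0 0 0 0 1" --pt "0.17 0.15 0 0 0 0 1" --pt "0.17 0.15 0 0 0 0 1" --pt "0.17 0.15 0 0 0 0 1" --pt "0.17 0.15 0 0 0 0 1" --pt "0.17 0.15 0 0 0 0 1" --pt "0.17 0.15 0 0 0 0 1"

```text
time_s: 15.12
tool_pos: [0.5942, 0.0288, 0.2293]
eef_rot: [0.707, 0.707, -0.001, -0.002]
force: [0.5, -0.7, -2.8]
width: 0.0349
grip_force: 50.2
```

Request:
send_rows --pt "0.14 0.12 0 0 0 0 1" --pt "0.08 0.08 0 0 0 0 1" --pt "0.04 0.04 0 0 0 0 1" --pt "0 0 0.1 0 0 0 1" --pt "0 0 0.15 0 0 0 1" --pt "0 0 0.15 0 0 0 1" --pt "0 0 0.1 0 0 0 1" --pt "0 0 0 0 0 0 1" --pt "0 0 0 0 0 0 1" --pt "0 0 0 0 0 0 1"

```text
time_s: 15.95
tool_pos: [0.6239, 0.0577, 0.1725]
eef_rot: [0.707, 0.707, 0.0, 0.0]
force: [0.2, -0.4, -1.7]
width: 0.0347
grip_force: 50.3
```

Request:
send_rows --pt "0 0 0.07 0 0 0 1" --pt "0 0 0.1 0 0 0 1" --pt "0 0 0.1 0 0 0 1" --pt "0 0 0.1 0 0 0 1" --pt "0 0 0.08 0 0 0 1" --pt "0 0 0.06 0 0 0 1" --pt "0 0 0.04 0 0 0 1" --pt "0 0 0.02 0 0 0 1" --pt "0 0 0 0 0 0 1" --pt "0 0 0 0 0 0 1"

```text
time_s: 16.78
tool_pos: [0.624, 0.0581, 0.104]
eef_rot: [0.707, 0.707, 0.0, 0.0]
force: [-0.2, -0.4, -2.3]
width: 0.0349
grip_force: 50.3
```

Request:
send_rows --pt "0 0 0.01 0 0 0 1" --pt "0 0 0.01 0 0 0 1" --pt "0 0 0.01 0 0 0 1" --pt "0 0 0.01 0 0 0 1" --pt "0 0 0.006 0 0 0 1" --pt "0 0 0 0 0 0 1" --pt "0 0 0 0 0 0 1" --pt "0 0 0 0 0 0 1" --pt "0 0 0 0 0 0 1" --pt "0 0 0 0 0 0 1"

```text
time_s: 17.62
tool_pos: [0.6241, 0.0582, 0.0991]
eef_rot: [0.707, 0.707, 0.0, 0.0]
force: [-0.8, 0.3, 5.9]
width: 0.0345
grip_force: 50.9
```

Request:
send_rows --pt "0 0 0 0 0 0 0.3" --pt "0 0 0 0 0 0 -0.3" --pt "0 0 0 0 0 0 -1" --pt "0 0 0 0 0 0 -1" --pt "0 0 0 0 0 0 -1" --pt "0 0 0 0 0 0 -1" --pt "0 0 -0.05 0 0 0 -1" --pt "0 0 -0.1 0 0 0 -1" --pt "0 0 -0.2 0 0 0 -1" --pt "0 0 -0.3 0 0 0 -1"

```text
time_s: 18.45
tool_pos: [0.6209, 0.0581, 0.1742]
eef_rot: [0.707, 0.707, -0.003, -0.002]
force: [-0.3, -0.2, -0.5]
width: 0.0855
grip_force: 0.0
```

Request:
send_rows --pt "0 0 -0.3 0 0 0 -1" --pt "0 0 -0.15 0 0 0 -1" --pt "0.05 -0.1 0 0 0 0 -1" --pt "0.1 -0.27 0 0 0 0 -1" --pt "0.1 -0.27 0 0 0 0 -1" --pt "0.1 -0.27 0 0 0 0 -1" --pt "0.1 -0.27 0 0 0 0 -1" --pt "0.1 -0.27 0 0 0 0 -1" --pt "0.05 -0.11 0 0 0 0 -1" --pt "0 0 0 0 0 0 -1"

```text
time_s: 19.28
tool_pos: [0.4338, 0.1309, 0.231]
eef_rot: [0.706, 0.708, 0.0, -0.0]
force: [0.1, -0.2, -0.3]
width: 0.0853
grip_force: 0.0
```

Request:
send_rows --pt "0 0 0.1 0 0 0 -1" --pt "0 0 0.2 0 0 0 -1" --pt "0 0 0.2 0 0 0 -1" --pt "0 0 0.1 0 0 0 -1" --pt "0 0 0 0 0 0 -1" --pt "0 0 0 0 0 0 -1" --pt "0 0 0 0 0 0 -1" --pt "0 0 0 0 0 0 -1" --pt "0 0 0 0 0 0 -1" --pt "0 0 0 0 0 0 -1"

```text
time_s: 20.12
tool_pos: [0.4372, 0.1301, 0.1592]
eef_rot: [0.707, 0.707, 0.001, 0.001]
force: [-0.1, -0.6, 0.1]
width: 0.0854
grip_force: 0.0
```

Request:
send_rows --pt "0 0 0.1 0 0 0 -1" --pt "0 0 0.17 0 0 0 -1" --pt "0 0 0.17 0 0 0 -1" --pt "0 0 0.17 0 0 0 -1" --pt "0 0 0.12 0 0 0 -1" --pt "0 0 0.07 0 0 0 -1" --pt "0 0 0.03 0 0 0 -1" --pt "0 0 0 0 0 0 1" --pt "0 0 0 0 0 0 1" --pt "0 0 0 0 0 0 1"

```text
time_s: 20.95
tool_pos: [0.4374, 0.1302, 0.0596]
eef_rot: [0.707, 0.707, 0.001, 0.001]
force: [0.5, 0.2, 0.2]
width: 0.0514
grip_force: 0.0
```

Request:
send_rows --pt "0 0 0 0 0 0 1" --pt "0 0 0 0 0 0 1" --pt "0 0 0 0 0 0 1" --pt "0 0 0 0 0 0 1" --pt "0 0 0 0 0 0 1" --pt "0 0 0 0 0 0 1" --pt "0 0 0 0 0 0 1" --pt "0 0 0 0 0 0 1" --pt "0 0 0 0 0 0 1" --pt "0 0 0 0 0 0 1"

```text
time_s: 21.78
tool_pos: [0.4373, 0.1302, 0.0595]
eef_rot: [0.707, 0.707, 0.001, 0.001]
force: [0.1, -0.0, 5.1]
width: 0.0267
grip_force: 49.0
```

Request:
send_rows --pt "0 0 -0.02 0 0 0 1" --pt "0 0 -0.06 0 0 0 1" --pt "0 0 -0.12 0 0 0 1" --pt "0 0 -0.18 0 0 0 1" --pt "0 0 -0.2 0 0 0 1" --pt "0 0 -0.2 0 0 0 1" --pt "0 0 -0.2 0 0 0 1" --pt "0 0 -0.14 0 0 0 1" --pt "0 0 -0.09 0 0 0 1" --pt "0 0 -0.04 0 0 0 1"

```text
time_s: 22.62
tool_pos: [0.437, 0.1301, 0.2103]
eef_rot: [0.707, 0.707, 0.001, 0.001]
force: [0.4, 0.6, -0.9]
width: 0.0267
grip_force: 49.2
```

Request:
send_rows --pt "-0.04 0.04 0 0 0 0 1" --pt "-0.09 0.1 0 0 0 0 1" --pt "-0.125 0.147 0 0 0 0 1" --pt "-0.125 0.147 0 0 0 0 1" --pt "-0.125 0.147 0 0 0 0 1" --pt "-0.125 0.147 0 0 0 0 1" --pt "-0.125 0.147 0 0 0 0 1" --pt "-0.125 0.147 0 0 0 0 1" --pt "-0.125 0.147 0 0 0 0 1" --pt "-0.125 0.147 0 0 0 0 1"

```text
time_s: 23.45
tool_pos: [0.5939, -0.0068, 0.2059]
eef_rot: [0.707, 0.707, -0.001, -0.002]
force: [-0.1, -0.2, -0.1]
width: 0.0268
grip_force: 49.3
```

Request:
send_rows --pt "-0.1 0.12 0 0 0 0 1" --pt "-0.06 0.07 0 0 0 0 1" --pt "-0.02 0.03 0 0 0 0 1" --pt "0 0 0.1 0 0 0 1" --pt "0 0 0.15 0 0 0 1" --pt "0 0 0.15 0 0 0 1" --pt "0 0 0.1 0 0 0 1" --pt "0 0 0 0 0 0 1" --pt "0 0 0 0 0 0 1" --pt "0 0 0 0 0 0 1"

```text
time_s: 24.28
tool_pos: [0.621, -0.0267, 0.1491]
eef_rot: [0.707, 0.708, 0.0, 0.0]
force: [-0.3, -0.5, -0.3]
width: 0.0268
grip_force: 49.3
```

Request:
send_rows --pt "0 0 0.07 0 0 0 1" --pt "0 0 0.1 0 0 0 1" --pt "0 0 0.1 0 0 0 1" --pt "0 0 0.1 0 0 0 1" --pt "0 0 0.08 0 0 0 1" --pt "0 0 0.06 0 0 0 1" --pt "0 0 0.04 0 0 0 1" --pt "0 0 0.02 0 0 0 1" --pt "0 0 0 0 0 0 1" --pt "0 0 0 0 0 0 1"

```text
time_s: 25.12
tool_pos: [0.6211, -0.0271, 0.0804]
eef_rot: [0.707, 0.707, 0.0, 0.0]
force: [0.5, 0.7, -1.4]
width: 0.0266
grip_force: 49.3
```

Request:
send_rows --pt "0 0 0.01 0 0 0 1" --pt "0 0 0.01 0 0 0 1" --pt "0 0 0.01 0 0 0 1" --pt "0 0 0.01 0 0 0 1" --pt "0 0 0.006 0 0 0 1" --pt "0 0 0 0 0 0 1" --pt "0 0 0 0 0 0 1" --pt "0 0 0 0 0 0 1" --pt "0 0 0 0 0 0 1" --pt "0 0 0 0 0 0 1"

```text
time_s: 25.95
tool_pos: [0.6212, -0.0271, 0.0755]
eef_rot: [0.707, 0.707, 0.0, 0.0]
force: [-0.8, 0.8, 5.6]
width: 0.0265
grip_force: 49.9
```

Request:
send_rows --pt "0 0 0 0 0 0 0.3" --pt "0 0 0 0 0 0 -0.3" --pt "0 0 0 0 0 0 -1" --pt "0 0 0 0 0 0 -1" --pt "0 0 0 0 0 0 -1" --pt "0 0 -0.05 0 0 0 -1" --pt "0 0 -0.15 0 0 0 -1" --pt "0 0 -0.25 0 0 0 -1" --pt "0 0 -0.3 0 0 0 -1" --pt "0 0 -0.3 0 0 0 -1"

```text
time_s: 26.78
tool_pos: [0.6199, -0.027, 0.2014]
eef_rot: [0.707, 0.707, -0.001, -0.001]
force: [1.0, -0.4, -0.4]
width: 0.0858
grip_force: 0.0
```

Request:
send_rows --pt "0 0 -0.25 0 0 0 -1" --pt "0.1 -0.04 0 0 0 0 -1" --pt "0.2 -0.07 0 0 0 0 -1" --pt "0.26 -0.1 0 0 0 0 -1" --pt "0.26 -0.1 0 0 0 0 -1" --pt "0.26 -0.1 0 0 0 0 -1" --pt "0.26 -0.1 0 0 0 0 -1" --pt "0.26 -0.1 0 0 0 0 -1" --pt "0.26 -0.1 0 0 0 0 -1" --pt "0.26 -0.1 0 0 0 0 -1"

```text
time_s: 27.62
tool_pos: [0.5223, 0.2287, 0.2307]
eef_rot: [0.707, 0.707, 0.0, -0.0]
force: [0.7, 0.1, -0.1]
width: 0.0854
grip_force: 0.0
```

Request:
send_rows --pt "0.26 -0.1 0 0 0 0 -1" --pt "0.26 -0.1 0 0 0 0 -1" --pt "0.26 -0.1 0 0 0 0 -1" --pt "0.26 -0.1 0 0 0 0 -1" --pt "0.22 -0.07 0 0 0 0 -1" --pt "0.12 -0.04 0 0 0 0 -1" --pt "0.05 0 0.1 0 0 0 -1" --pt "0 0 0.2 0 0 0 -1" --pt "0 0 0.2 0 0 0 -1" --pt "0 0 0.1 0 0 0 -1"

```text
time_s: 28.45
tool_pos: [0.4606, 0.3963, 0.1546]
eef_rot: [0.707, 0.707, -0.003, -0.0]
force: [0.8, -1.1, -1.0]
width: 0.0855
grip_force: 0.0
```

```bash
python3 - <<'E'
from h import *
im,d=camera("scene"); W=world("scene",d); cv2.imwrite("pics/s3.png",cv2.resize(im,(768,576))[...,::-1])
for n,c,h in[("amber",(.627,.1425),.156),("white",(.624,.0577),.130),("green",(.6215,-.027),.106),("blue",(.4625,.399),.066)]:
    m=(d>0)&(np.hypot(W[...,0]-c[0],W[...,1]-c[1])<.04)&(abs(W[...,2]-h)<.004);P=W[m]
    if len(P): print(n,len(P),((P.min(0)+P.max(0))/2).round(4),P[:,2].mean())
s=state();print(s["tool_pos"],s["force"])
E
```

```text
amber 176 [0.6293 0.1411 0.1552] 0.15552703358679368
white 199 [0.6256 0.0565 0.1299] 0.12979510929258548
green 107 [ 0.6206 -0.0279  0.1056] 0.10576130596229985
blue 261 [0.4652 0.398  0.066 ] 0.0654228941535796
[0.45950346 0.39544051 0.15264891] [-0.53589102 -0.80873511 -1.02828299]
```

View pics/s3.png

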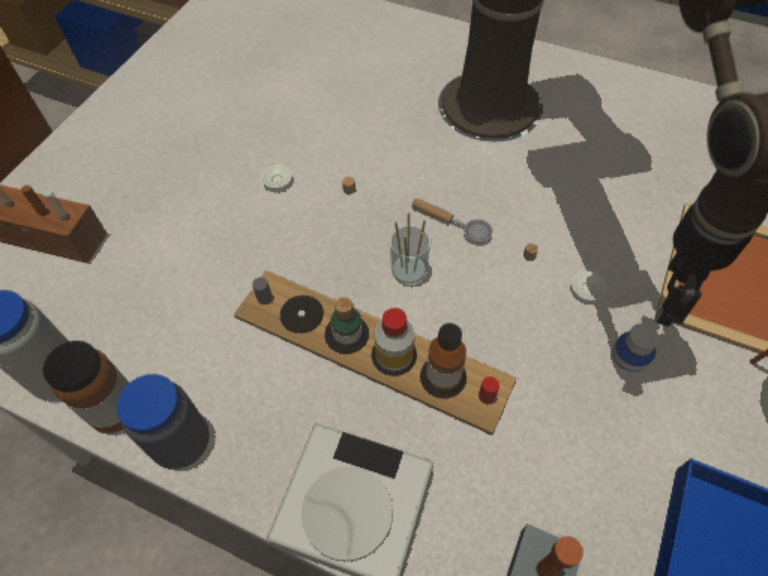

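Amber, white and green stand upright on their pads (445,375; 393,350; 346,330), and the beaker hasn't moved. The gripper is above the blue jar.

Request:
send_rows --pt "0 0 0 0 0 0 -1" --pt "0 0 0 0 0 0 -1" --pt "0 0 0.1 0 0 0 -1" --pt "0 0 0.15 0 0 0 -1" --pt "0 0 0.15 0 0 0 -1" --pt "0 0 0.1 0 0 0 -1" --pt "0 0 0 0 0 0 -1" --pt "0 0 0 0 0 0 -1" --pt "0 0 0 0 0 0 -1" --pt "0 0 0 0 0 0 -1"

```text
time_s: 29.33
tool_pos: [0.4631, 0.3996, 0.1002]
eef_rot: [0.707, 0.707, 0.001, 0.0]
force: [-0.2, 0.3, 0.2]
width: 0.0853
grip_force: 0.0
```

Request:
send_rows --pt "-0.01 0.01 0.07 0 0 0 -1" --pt "0 0 0.12 0 0 0 -1" --pt "0 0 0.13 0 0 0 -1" --pt "0 0 0.1 0 0 0 -1" --pt "0 0 0.08 0 0 0 -1" --pt "0 0 0.04 0 0 0 -1" --pt "0 0 0 0 0 0 -1" --pt "0 0 0 0 0 0 1" --pt "0 0 0 0 0 0 1" --pt "0 0 0 0 0 0 1"

```text
time_s: 30.17
tool_pos: [0.464, 0.3982, 0.0348]
eef_rot: [0.707, 0.707, 0.001, 0.0]
force: [0.3, 0.5, -1.4]
width: 0.0515
grip_force: 0.0
```

Request:
send_rows --pt "0 0 0 0 0 0 1" --pt "0 0 0 0 0 0 1" --pt "0 0 0 0 0 0 1" --pt "0 0 0 0 0 0 1" --pt "0 0 0 0 0 0 1" --pt "0 0 0 0 0 0 1" --pt "0 0 0 0 0 0 1" --pt "0 0 0 0 0 0 1" --pt "0 0 0 0 0 0 1" --pt "0 0 0 0 0 0 1"

```text
time_s: 31.0
tool_pos: [0.4644, 0.3984, 0.0352]
eef_rot: [0.707, 0.707, 0.001, 0.0]
force: [0.8, -0.2, 6.0]
width: 0.0428
grip_force: 51.3
```

Request:
send_rows --pt "0 0 -0.02 0 0 0 1" --pt "0 0 -0.08 0 0 0 1" --pt "0 0 -0.15 0 0 0 1" --pt "0 0 -0.2 0 0 0 1" --pt "0 0 -0.25 0 0 0 1" --pt "0 0 -0.25 0 0 0 1" --pt "0 0 -0.25 0 0 0 1" --pt "0 0 -0.2 0 0 0 1" --pt "0 0 -0.1 0 0 0 1" --pt "0 0 -0.04 0 0 0 1"

```text
time_s: 31.83
tool_pos: [0.464, 0.3983, 0.2213]
eef_rot: [0.707, 0.707, 0.002, 0.0]
force: [0.0, 0.1, -1.0]
width: 0.0426
grip_force: 50.9
```

Request:
send_rows --pt "-0.05 0.015 0 0 0 0 1" --pt "-0.1 0.03 0 0 0 0 1" --pt "-0.15 0.045 0 0 0 0 1" --pt "-0.2 0.06 0 0 0 0 1" --pt "-0.25 0.076 0 0 0 0 1" --pt "-0.25 0.076 0 0 0 0 1" --pt "-0.25 0.076 0 0 0 0 1" --pt "-0.25 0.076 0 0 0 0 1" --pt "-0.25 0.076 0 0 0 0 1" --pt "-0.25 0.076 0 0 0 0 1"

```text
time_s: 32.67
tool_pos: [0.5343, 0.1546, 0.2157]
eef_rot: [0.707, 0.707, -0.003, -0.001]
force: [0.8, 0.1, -1.6]
width: 0.0426
grip_force: 50.9
```

Request:
send_rows --pt "-0.25 0.076 0 0 0 0 1" --pt "-0.25 0.076 0 0 0 0 1" --pt "-0.25 0.076 0 0 0 0 1" --pt "-0.25 0.076 0 0 0 0 1" --pt "-0.25 0.076 0 0 0 0 1" --pt "-0.25 0.076 0 0 0 0 1" --pt "-0.25 0.076 0 0 0 0 1" --pt "-0.2 0.065 0 0 0 0 1" --pt "-0.15 0.045 0 0 0 0 1" --pt "-0.1 0.03 0 0 0 0 1"

```text
time_s: 33.5
tool_pos: [0.6151, -0.1093, 0.2155]
eef_rot: [0.708, 0.706, -0.002, -0.002]
force: [-0.1, -0.5, -1.1]
width: 0.0427
grip_force: 50.9
```

Request:
send_rows --pt "-0.05 0.01 0 0 0 0 1" --pt "0 0 0.1 0 0 0 1" --pt "0 0 0.17 0 0 0 1" --pt "0 0 0.17 0 0 0 1" --pt "0 0 0.17 0 0 0 1" --pt "0 0 0.1 0 0 0 1" --pt "0 0 0.04 0 0 0 1" --pt "0 0 0 0 0 0 1" --pt "0 0 0 0 0 0 1" --pt "0 0 0 0 0 0 1"

```text
time_s: 34.33
tool_pos: [0.6194, -0.1122, 0.1301]
eef_rot: [0.707, 0.708, 0.001, 0.001]
force: [-0.8, 0.1, -1.5]
width: 0.0432
grip_force: 51.0
```

Request:
send_rows --pt "0 0 0.07 0 0 0 1" --pt "0 0 0.1 0 0 0 1" --pt "0 0 0.11 0 0 0 1" --pt "0 0 0.11 0 0 0 1" --pt "0 0 0.09 0 0 0 1" --pt "0 0 0.07 0 0 0 1" --pt "0 0 0.04 0 0 0 1" --pt "0 0 0.02 0 0 0 1" --pt "0 0 0 0 0 0 1" --pt "0 0 0 0 0 0 1"

```text
time_s: 35.17
tool_pos: [0.6186, -0.1124, 0.0557]
eef_rot: [0.707, 0.707, 0.0, 0.0]
force: [1.0, -0.7, -1.3]
width: 0.0426
grip_force: 51.0
```

Request:
send_rows --pt "0 0 0.01 0 0 0 1" --pt "0 0 0.01 0 0 0 1" --pt "0 0 0.01 0 0 0 1" --pt "0 0 0.01 0 0 0 1" --pt "0 0 0.006 0 0 0 1" --pt "0 0 0 0 0 0 1" --pt "0 0 0 0 0 0 1" --pt "0 0 0 0 0 0 1" --pt "0 0 0 0 0 0 1" --pt "0 0 0 0 0 0 1"

```text
time_s: 36.0
tool_pos: [0.6185, -0.1124, 0.0512]
eef_rot: [0.707, 0.707, 0.0, 0.0]
force: [-2.3, 0.1, 6.0]
width: 0.0425
grip_force: 51.8
```

Request:
send_rows --pt "0 0 0 0 0 0 0.3" --pt "0 0 0 0 0 0 -0.3" --pt "0 0 0 0 0 0 -1" --pt "0 0 0 0 0 0 -1" --pt "0 0 0 0 0 0 -1" --pt "0 0 0 0 0 0 -1" --pt "0 0 -0.05 0 0 0 -1" --pt "0 0 -0.15 0 0 0 -1" --pt "0 0 -0.25 0 0 0 -1" --pt "0 0 -0.3 0 0 0 -1"

```text
time_s: 36.83
tool_pos: [0.6159, -0.1117, 0.1384]
eef_rot: [0.707, 0.707, -0.002, -0.003]
force: [0.4, -0.1, 0.4]
width: 0.0853
grip_force: 0.0
```

Request:
send_rows --pt "0 0 -0.3 0 0 0 -1" --pt "0 0 -0.25 0 0 0 -1" --pt "0 0 -0.1 0 0 0 -1" --pt "-0.15 -0.15 0 0 0 0 -1" --pt "-0.2 -0.2 0 0 0 0 -1" --pt "-0.2 -0.2 0 0 0 0 -1" --pt "-0.15 -0.15 0 0 0 0 -1" --pt "0 0 0 0 0 0 -1" --pt "0 0 0 0 0 0 -1" --pt "0 0 0 0 0 0 -1"

```text
time_s: 37.67
tool_pos: [0.5344, -0.1961, 0.2177]
eef_rot: [0.707, 0.707, 0.0, -0.0]
force: [-0.1, -0.2, -0.0]
width: 0.0852
grip_force: 0.0
```

```bash
python3 - <<'E'
from h import *
for cam in("scene","top"):
  im,d=camera(cam); W=world(cam,d); cv2.imwrite(f"pics/{cam}4.png",cv2.resize(im,(768,576))[...,::-1])
  for n,c,h in[("amber",(.627,.1425),.156),("white",(.6241,.0577),.130),("green",(.6217,-.0272),.106),("blue",(.6186,-.112),.082)]:
    m=(d>0)&(np.hypot(W[...,0]-c[0],W[...,1]-c[1])<.035)&(abs(W[...,2]-h)<.004);P=W[m]
    if len(P): q=(P.min(0)+P.max(0))/2;print(cam,n,len(P),q.round(4),P[:,2].mean().round(4),"off",(q[:2]-c).round(4))
E
```

```text
scene amber 175 [0.6286 0.141  0.1559] 0.1558 off [ 0.0016 -0.0015]
scene white 195 [0.6253 0.0563 0.1304] 0.1298 off [ 0.0012 -0.0014]
scene green 104 [ 0.6213 -0.028   0.1056] 0.1058 off [-0.0004 -0.0008]
scene blue 239 [ 0.618  -0.1116  0.0818] 0.0821 off [-0.0006  0.0004]
top amber 118 [0.627  0.1424 0.156 ] 0.1557 off [ 0.     -0.0001]
top white 137 [0.6229 0.0575 0.1298] 0.1296 off [-0.0012 -0.0002]
top green 74 [ 0.6195 -0.0264  0.1057] 0.1056 off [-0.0022  0.0008]
top blue 185 [ 0.6159 -0.1101  0.0819] 0.0816 off [-0.0027  0.0019]
```

View pics/scene4.png

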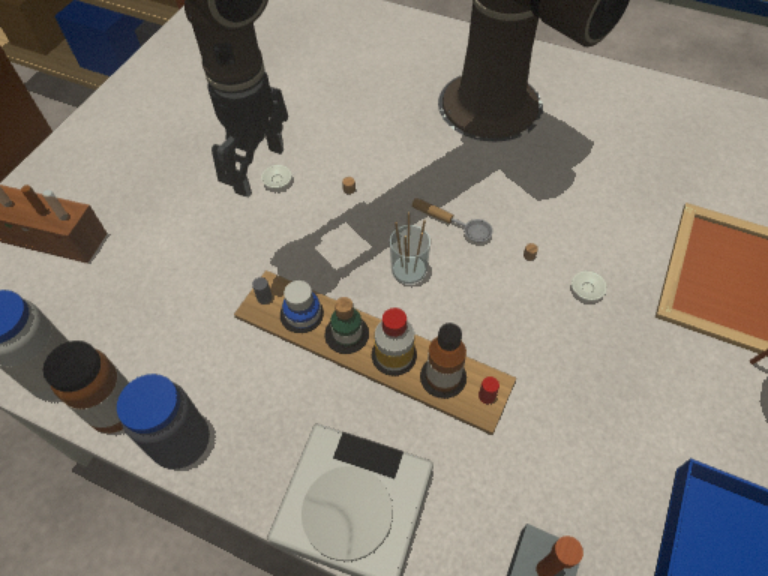

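All four stand centred in order (445,370 down to 300,310), the arm is clear, and the beaker hasn't moved (410,255).

```bash
python3 -c "from plant import bot; print(bot.job_done())"
```

```text
the job is handed in; nothing more can be done
None
```

I handed the job in at about 38 s: amber, white, green and blue stand upright on their pads from the red post to the grey post, each measured within about 4 mm of its pad centre, and the beaker was not touched; no verdict came back.

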